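# Hold the thread bin open with its pedal and ease the lid shut

### The arm

A 6-joint arm with a two-finger parallel gripper is mounted at the origin on the work surface. World frame = base frame: x ahead of the robot, y to its left, z up, the work surface at z = 0. Lengths are in m, angles in rad, forces in N, time in s.
With the tool pointing down it reaches from about 0.3 to 0.775 m from the base axis. Payload 14.6 kg.
Tool frame: the origin (TCP) lies on the mounting face of the last link; the fingertips stand 199 mm ahead of it and the grasp point (between the pads) lies 180 mm ahead of it; z points along the fingers, y is the line along which they close (so a half turn about z gives the same grasp; the last joint's range is limited). The gripper opens to 94 mm and grips with 3 to 60 N. Pads are 16 mm wide; open, the fingers measure 119 mm over their backs; the gripper's body (75 mm by 177 mm) begins 78 mm behind the grasp point.
Start: joints at [1.159, 0.3, 1.521, -0, 1.321, -0.067], TCP at [0.186, 0.518, 0.405] pointing down, gripper open.
Joint ranges: [-3.03, 3.03], [-0.79, 2.21], [0.23, 2.52], [-1.04, 4.18], [0, 3.07], [-2.55, 2.55]. Speed limits (rad/s): [2.22, 2.22, 2.57, 3.14, 3.14, 3.14].

### API

Orientations are given as [roll, pitch, yaw] about the fixed x, y, z axes, in that order (R = Rz(yaw) Ry(pitch) Rx(roll)).
In Python, from station import get_obs, camera, hand_in gives the robot as it stands.
- The arm moves only by the tool apply_moves, never from a script. Its argument "increments" is a list of rows, each an object of numbers: "tx", "ty", "tz": the shift along the tool's x, y, z as a fraction of full scale; "ax", "ay", "az": the turn, a rotation vector about the tool's x, y, z as a fraction of full scale. In form: [{"tx": .., "ty": .., "tz": .., "ax": .., "ay": .., "az": ..}, ...]. A call has 1 to 12 rows; each row shifts and turns the commanded pose from where the row before left it, along the tool's axes as they then stand; what a row does not reach is not made up. Full scale, the value 1, is 30 mm for a shift and 5 degrees for a turn. A row lasts 1/8 s, in which the tool goes at most 62.5 mm and 10.7 degrees, less where a joint would pass 70% of its speed; a pose out of reach is approached as far as the arm can. A call with a number of a shift or a turn outside -1 to 1 is refused whole. A call with a gripper value outside its range is refused whole. "jaw" is the closure, from 0 (fully open) to 1 (shut), set as the call begins (left out, the last holds). The fingers move at their own pace and stop on an object; "force" is the grip in N (left out, the last holds). Time passes only in rows, so rows that do not move let the fingers close. It gives the time, the measured TCP pose, the force, the opening and the grip force at its end, in the units of the state.
- get_obs(): the state, without advancing time (a new reading comes with each control period).
- camera(name): name is "side" or "top" or "wrist"; returns a dict with "pixels" (384x512x3 uint8, red, green, blue), "camera_matrix" (3x3 intrinsics, pixels), "R" (3x3) and "t" (3): a world point X has camera coordinates R X + t; the wrist camera has in their place "T_tool_cam" (4x4, takes a point from camera to tool coordinates, whose origin is the TCP and whose axes are the flange's). Camera axes: x right, y down, z forward; pixel columns grow to the right and rows downward; lengths in m; the calibration is good to about 2 mm. A picture is of the moment at which its call begins: read the wrist's pose just before it. There is no depth.
- hand_in(): hands the job in; it is judged then, once.
The state is a dict: "time_s": time; "qpos": joint angles; "joint_vel": joint speeds; "tau": joint torques, N m; "ee_pos": TCP position; "eef_rot": TCP orientation; "force": force on the tool from outside, world axes, zero at the start; "moment": the same for the moment, N m; "grip_width": finger opening in m; "grip_force": force on a finger pad.
Only numpy, scipy, OpenCV 4.12 (cv2) and the standard library are available. Lean on these libraries where they do the work, as an engineer would, in place of code of your own. Each camera call takes 0.05 s, during which the arm holds its last target. There are 200 camera calls.

### The job

My hands are full of thread ends: with your fingertips, press down the pedal of the little steel bin until its lid stands fully open, and hold it there for a good three seconds while I drop them in. Then ease the pedal back up so that the lid comes down shut without slamming, and move clear. Work it by the pedal alone, never touching the lid; do not shift or lift the bin, and leave the sewing things around it where they are.

Things in the scene. Friction and masses are not known exactly. Their poses are not given: they have to be found in the camera images.
- bin: Round worktop pedal bin, steel shell 130 mm across, black base 134 mm, 193 mm tall shut, about 1.3 kg, loose (tips or slides if shoved). Origin: centre of its underside. Its -x points out of its front, where the pedal is (towards the robot, give or take 35 degrees); +x to the black hinge housing at its back, ending at x = 100 mm; z up. Front wall: x = -65 mm, straight up to z = 178 mm.
- pedal_pad (a point): Where to press: on top of the flat steel pedal plate low at the bin's front; moves with it. 45 mm outside the front wall, on the bin's centre plane; 35 mm above the surface at rest, 11 mm fully pressed (straight down). Plate 56 mm wide (bin's y), 40 mm long (22 to 62 mm outside the wall), 6 mm thick. The wall rises close behind: lean the tool 20 to 40 degrees outward from the bin.
- pedal (a joint): Pedal angle, rad: 0 at rest (up, plate sloping up outward by 7.5 degrees), 0.26 fully pressed against its stop (sloping down by 7.5 degrees). It turns about a pin inside the base, 92 mm behind the pad point. It pushes back with about 7 to 11 N at first and 3 to 6 N near the stop.
- lid (a joint): Lid angle, rad: 0 shut, 1.3 fully open (its stop). Linked to the pedal: lid = 5 x pedal angle, so 1 mm at the pad is 0.054 rad of lid. No damper: let go, the lid drops within a fraction of a second and slams. A pad rising at 10 mm/s lets the lid down at 0.54 rad/s, which is gentle; above 2.5 rad/s (46 mm/s at the pad) it slams.
- lid_front (a point): Middle of the lid's front edge, 160 mm from the hinge line (which lies 92 mm behind the bin's axis, 180 mm above the surface). The lid is 136 mm across. This edge swings up and back as the lid opens, to about 340 mm above the surface.
- tin: Bystander: round yellow plastic sewing tin with a pressed-on lid, 110 mm across, 65 mm tall, loose. Origin: centre of its underside.
- jar: Bystander: clear button jar with a metal screw lid, 60 mm across, 78 mm tall, loose. Origin: centre of its underside.
- egg: Bystander: wooden darning egg standing on its small flat foot, 49 mm across, 66 mm tall, loose and easily knocked over. Origin: centre of its underside.
- thimble: Bystander: steel thimble standing on its rim, 19 mm across, 23.5 mm tall, loose; it stands near the pedal, about 90 mm to the side of the bin's centre plane (+y of the bin). Origin: centre of its underside.
Not all that is in view belongs to the job. Of the things that look like the bin, take the one that is farthest to the robot's right at the start.

How it is judged:
By the outcome, as a careful person would: the job done as asked, in the order asked, and still so for the second after the job is handed in, with the robot touching nothing.
It also fails if it takes over 48 s, if anything falls off the work surface, if the arm or the gripper's body presses on something with over 40 N, if the wrist force passes 120 N, or if a joint passes its speed limit or range.

## Working session

There is one attempt and no reset: what is moved stays moved. The work goes in short steps, Python scripts to look and compute and a tool call to move; the robot and the scene stay as the last step left them, time stands still between calls to the robot, and variables do not carry over. Pictures are saved under pics/ and viewed, at most 10 in all, crops included, and the job is handed in when it is done.

Besides the shell and the picture viewer there is one more tool, called after ">>>" as name(argument=value, ...), one argument or row to a line, values as JSON. apply_moves: Moves the arm, as the interface text tells. Its arguments: {"type":"object","properties":{"increments":{"type":"array"},"jaw":{"type":"number"},"force":{"type":"number"}},"required":["increments"]}

```bash
mkdir -p pics
cat > h.py <<'E'
import numpy as np, cv2, json
from station import get_obs, camera, hand_in
def snap(n,f):
    c=camera(n); cv2.imwrite(f'pics/{f}.png',c['pixels'][:,:,::-1]); np.save(f'pics/{f}.npy',c,allow_pickle=True); return c
def load(f): return np.load(f'pics/{f}.npy',allow_pickle=True).item()
def ray(c,u,v):
    d=np.linalg.inv(c['camera_matrix'])@[u,v,1]; R=np.array(c['R']); return -R.T@c['t'], R.T@d
def onz(c,u,v,z):
    o,d=ray(c,u,v); return o+d*(z-o[2])/d[2]
E
python3 - <<'E'
from h import *
for n in('top','side'):
    c=snap(n,n+'0'); print(n,c['camera_matrix'],-np.array(c['R']).T@c['t'],c['R'][2])
print(get_obs())
E
```

```text
top [[365.32445601   0.         258.00344802]
 [  0.         365.32445601 188.7159992 ]
 [  0.           0.           1.        ]] [0.42991898 0.06433257 1.0250774 ] [ 0.14357953  0.0078869  -0.98960735]
side [[346.43519182   0.         259.02282487]
 [  0.         346.43519182 193.93809665]
 [  0.           0.           1.        ]] [ 0.26395712 -0.43808199  0.65146426] [ 0.37012028  0.65809636 -0.65568297]
{'time_s': 0.1, 'qpos': array([ 1.15939414e+00,  3.00412450e-01,  1.52149621e+00, -6.30361673e-06,
        1.32071943e+00, -6.66283424e-02]), 'joint_vel': array([ 0.00091385, -0.00259294, -0.00244532,  0.00132614,  0.00027766,
        0.00097789]), 'tau': array([ 1.12407946e-03, -5.32641363e+01, -3.53281510e+01,  7.09531526e-02,
        2.35219148e-02, -4.41467603e-05]), 'ee_pos': array([0.18589853, 0.51760326, 0.4041543 ]), 'eef_rot': array([-3.14055911e+00, -6.28457615e-05,  2.79682034e+00]), 'force': array([ 0.16244146, -0.32419827,  0.4880982 ]), 'moment': array([-0.0320584 ,  0.03071405, -0.05890999]), 'grip_force': 0.0, 'grip_width': 0.09397369686080267}
```

View pics/top0.png

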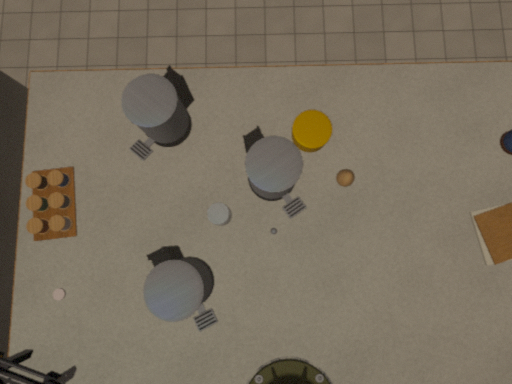

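View pics/side0.png

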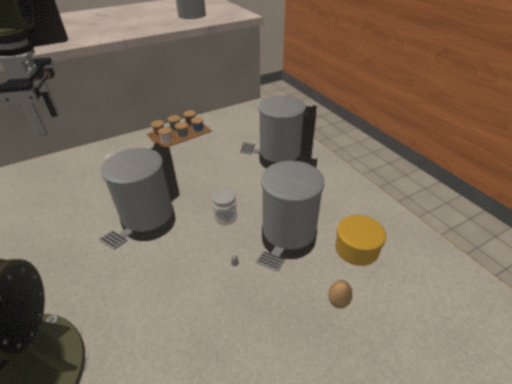

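The top view shows three bins. The rightmost has its lid at (273,160) and its pedal at (294,208). Near it are the thimble (273,231), egg (345,178), tin (312,130) and jar (218,215). The side view has the same pedal at (271,260).

Run:
```python
from h import *
t=load('top0'); s=load('side0')
im=t['pixels'][110:250,190:370][:,:,::-1]; im2=s['pixels'][150:310,200:400][:,:,::-1]
a=cv2.resize(im,(720,560),interpolation=cv2.INTER_CUBIC); cv2.imwrite('pics/ct.png',a)
b=cv2.resize(im2,(750,600),interpolation=cv2.INTER_CUBIC); cv2.imwrite('pics/cs.png',b)
print('lid',onz(t,274,160,.193),'pedal top',onz(t,294,208,.035),'side',onz(s,271,260,.035),'lid side',onz(s,293,182,.193))
print('thimble',onz(t,273.5,231,.015),onz(s,235,260,.012))
print('egg',onz(t,345,178,.03),'tin',onz(t,312,130,.04),'jar',onz(t,218,215,.05))
```

```text
lid [0.61744937 0.03257211 0.193     ] pedal top [ 0.51882592 -0.02457626  0.035     ] side [ 0.52342655 -0.02726337  0.035     ] lid side [0.60322368 0.01905918 0.193     ]
thimble [0.45833139 0.031863   0.015     ] [0.46129843 0.02996613 0.012     ]
egg [ 0.59961153 -0.16809173  0.03      ] tin [ 0.73522409 -0.08106347  0.04      ] jar [0.50244682 0.18022611 0.05      ]
```

View pics/ct.png

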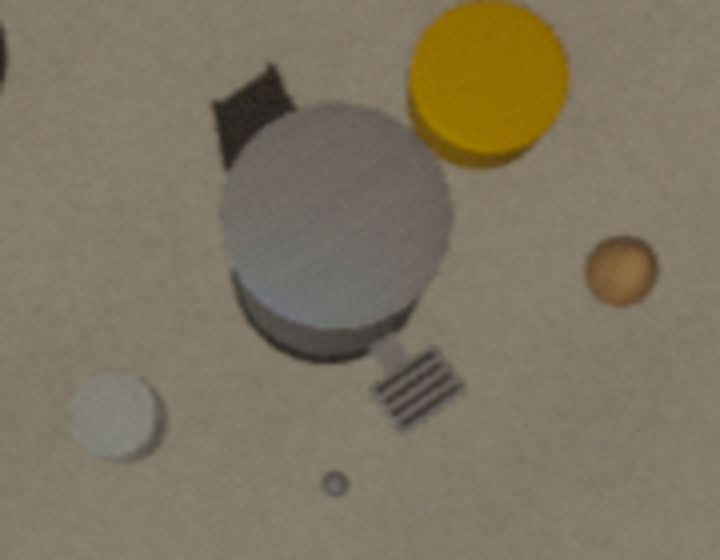

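View pics/cs.png

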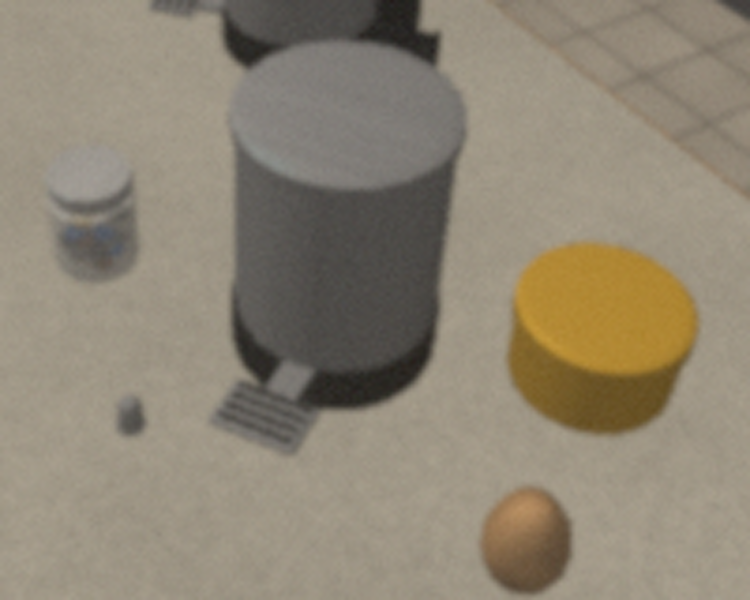

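The crops give the lid centre at top px (274,164) and the pedal centre at top px (294.8,207.1), or side px (270.8,261.5). The plate's corners are sharp in both views.

Run:
```python
from h import *
t=load('top0'); s=load('side0')
T=lambda u,v,z: onz(t,190+(u-1.5)/4,110+(v-1.5)/4,z)
S=lambda u,v,z: onz(s,200+(u-1.4)/3.75,150+(v-1.4)/3.75,z)
lt,ls=T(336,216,.193),S(348,113,.193); print('lid',lt,ls)
ct=np.array([T(*p,.035) for p in[(438,347),(465,388),(403,430),(374,390)]])
cs=np.array([S(*p,.035) for p in[(318,408),(295,455),(210,420),(240,382)]])
for c in(ct,cs): print(c.round(3), c.mean(0).round(4),np.linalg.norm(np.diff(c[[0,1,2,3,0]],axis=0),axis=1).round(3))
P=(ct.mean(0)+cs.mean(0))/2; L=(lt+ls)/2; d=P-L; print('P',P,'dist',np.hypot(*d[:2]),'yaw out',np.degrees(np.arctan2(d[1],d[0])))
for c in (ct,cs):
  # radial edges dir
  e=(c[1]-c[0])+(c[2]-c[3]); f=(c[2]-c[1])+(c[3]-c[0]); print(np.degrees([np.arctan2(e[1],e[0]),np.arctan2(f[1],f[0])]))
h=T(245,87,.1);print('housing',h)
```

```text
lid [0.6088597  0.03364651 0.193     ] [0.60640236 0.02591821 0.193     ]
[[ 0.55  -0.04   0.035]
 [ 0.522 -0.057  0.035]
 [ 0.494 -0.014  0.035]
 [ 0.522  0.005  0.035]] [ 0.5221 -0.0264  0.035 ] [0.033 0.051 0.033 0.053]
[[ 0.552 -0.039  0.035]
 [ 0.522 -0.06   0.035]
 [ 0.492 -0.014  0.035]
 [ 0.522  0.002  0.035]] [ 0.5216 -0.0278  0.035 ] [0.037 0.055 0.034 0.05 ]
P [ 0.52184536 -0.02709162  0.035     ] dist 0.10292633531294328 yaw out -146.45651520419153
[-147.03515483  122.82564705]
[-147.765061    124.59453454]
housing [0.71620556 0.08773627 0.1       ]
```

>>> apply_moves(
  increments=[
    {"tz":-0.95},
    {"tz":-0.95},
    {"tx":-0.767,"ty":-0.95},
    {"tx":-0.767,"ty":-0.95},
    {"tx":-0.767,"ty":-0.95},
    {"tx":-0.767,"ty":-0.95},
    {"tx":-0.767,"ty":-0.95},
    {"tx":-0.767,"ty":-0.95},
    {"tx":-0.767,"ty":-0.95},
    {"tx":-0.767,"ty":-0.95},
    {"tx":-0.767,"ty":-0.95},
    {"tx":-0.767,"ty":-0.95},
  ],
  jaw=1,
)

```text
schema error: expected keys tx, ty, tz, ax, ay, az
```

>>> apply_moves(
  increments=[
    {"tx":-0.767,"ty":-0.95},
    {"tx":-0.767,"ty":-0.95},
    {"tx":-0.767,"ty":-0.95},
    {"tx":-0.767,"ty":-0.95},
    {"tx":-0.767,"ty":-0.95},
    {"tx":-0.767,"ty":-0.95},
    {"tx":-0.767,"ty":-0.95},
    {"tx":-0.767,"ty":-0.95},
  ],
)

```text
schema error: expected keys tx, ty, tz, ax, ay, az
```

>>> apply_moves(
  increments=[
    {"az":1},
    {"az":1},
    {"az":1},
    {"az":1},
    {"az":1},
    {"az":1},
    {"az":1},
    {"az":1},
    {"az":1},
    {"az":1},
    {"az":1},
    {"az":1},
  ],
)

```text
schema error: expected keys tx, ty, tz, ax, ay, az
```

>>> apply_moves(
  increments=[
    {"az":1},
    {"az":1},
    {"az":1},
    {"az":1},
    {"az":1},
    {"az":1},
    {"az":1},
    {"az":1},
    {"az":1},
    {"az":1},
    {"az":1},
    {"az":1},
  ],
)

```text
schema error: expected keys tx, ty, tz, ax, ay, az
```

>>> apply_moves(
  increments=[
    {"az":1},
    {"az":0.4},
    {"ay":1},
    {"ay":1},
    {"ay":1},
    {"ay":1},
    {"ay":1},
    {"ay":1},
    {},
  ],
)

```text
schema error: expected keys tx, ty, tz, ax, ay, az
```

```bash
cat >> h.py <<'E'
from scipy.spatial.transform import Rotation as Ro
def pose():
    o=get_obs(); return o,np.array(o['ee_pos']),Ro.from_euler('xyz',o['eef_rot']).as_matrix()
def go(tip,lean=None):
    o,p,R=pose(); cur=p+.199*R[:,2]
    print('t',o['time_s'],'tcp',p.round(4),'tip',cur.round(4),'F',o['force'].round(1),'w',o['grip_width']); print(R.round(3)); print('q',o['qpos'].round(2))
    print('shift fs',(R.T@(np.array(tip)-cur)/.03).round(3))
E
python3 - <<'E'
from h import *
go((.519,-.0285,.065))
o,p,R=pose(); c=snap('wrist','w1')
T=c['T_tool_cam']; Rw=R@T[:3,:3]; tw=R@T[:3,3]+p; c['R']=Rw.T; c['t']=-Rw.T@tw; np.save('pics/w1.npy',c,allow_pickle=True)
for P in [(.519,-.0285,.035),(.460,.031,.012),(.608,.03,.193)]:
    x=c['R']@np.array(P)+c['t']; print((c['camera_matrix']@x/x[2]).round(1))
E
```

```text
t 0.1 tcp [0.1859 0.5176 0.4042] tip [0.1858 0.5174 0.2052] F [ 0.2 -0.3  0.5] w 0.09397369686080267
[[-0.941  0.338 -0.   ]
 [ 0.338  0.941 -0.001]
 [ 0.    -0.001 -1.   ]]
q [ 1.16  0.3   1.52 -0.    1.32 -0.07]
shift fs [-16.603 -13.368   4.685]
[ -7.1 488.2   1. ]
[ 17.4 435.4   1. ]
[-30.3 697.1   1. ]
```

View pics/w1.png

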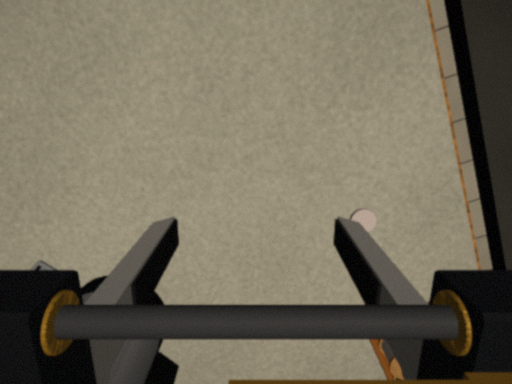

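The rows need all six keys, so nothing moved. The wrist view shows only the open fingers at the start pose. I'll send the moves again with every key filled in.

>>> apply_moves(
  increments=[
    {"tx":0,"ty":0,"tz":-0.95,"ax":0,"ay":0,"az":0},
    {"tx":0,"ty":0,"tz":-0.95,"ax":0,"ay":0,"az":0},
    {"tx":-0.767,"ty":-0.95,"tz":0,"ax":0,"ay":0,"az":0},
    {"tx":-0.767,"ty":-0.95,"tz":0,"ax":0,"ay":0,"az":0},
    {"tx":-0.767,"ty":-0.95,"tz":0,"ax":0,"ay":0,"az":0},
    {"tx":-0.767,"ty":-0.95,"tz":0,"ax":0,"ay":0,"az":0},
    {"tx":-0.767,"ty":-0.95,"tz":0,"ax":0,"ay":0,"az":0},
    {"tx":-0.767,"ty":-0.95,"tz":0,"ax":0,"ay":0,"az":0},
    {"tx":-0.767,"ty":-0.95,"tz":0,"ax":0,"ay":0,"az":0},
    {"tx":-0.767,"ty":-0.95,"tz":0,"ax":0,"ay":0,"az":0},
    {"tx":-0.767,"ty":-0.95,"tz":0,"ax":0,"ay":0,"az":0},
  ],
  jaw=1,
)

```text
time_s: 1.52
ee_pos: [0.2942, 0.2051, 0.4616]
eef_rot: [-3.142, 0.0, 2.797]
force: [-0.6, -1.0, 0.8]
grip_width: 0.0005
grip_force: 0.0
```

>>> apply_moves(
  increments=[
    {"tx":-0.767,"ty":-0.95,"tz":0,"ax":0,"ay":0,"az":0},
    {"tx":-0.767,"ty":-0.95,"tz":0,"ax":0,"ay":0,"az":0},
    {"tx":-0.767,"ty":-0.95,"tz":0,"ax":0,"ay":0,"az":0},
    {"tx":-0.767,"ty":-0.95,"tz":0,"ax":0,"ay":0,"az":0},
    {"tx":-0.767,"ty":-0.95,"tz":0,"ax":0,"ay":0,"az":0},
    {"tx":-0.767,"ty":-0.95,"tz":0,"ax":0,"ay":0,"az":0},
    {"tx":-0.767,"ty":-0.95,"tz":0,"ax":0,"ay":0,"az":0},
    {"tx":-0.767,"ty":-0.95,"tz":0,"ax":0,"ay":0,"az":0},
    {"tx":-0.767,"ty":-0.95,"tz":0,"ax":0,"ay":0,"az":0},
  ],
)

```text
time_s: 2.65
ee_pos: [0.4025, -0.1064, 0.4616]
eef_rot: [3.142, -0.0, 2.797]
force: [0.1, 0.0, 0.3]
grip_width: 0.0004
grip_force: 0.0
```

>>> apply_moves(
  increments=[
    {"tx":0,"ty":0,"tz":0,"ax":0,"ay":0,"az":1},
    {"tx":0,"ty":0,"tz":0,"ax":0,"ay":0,"az":1},
    {"tx":0,"ty":0,"tz":0,"ax":0,"ay":0,"az":1},
    {"tx":0,"ty":0,"tz":0,"ax":0,"ay":0,"az":1},
    {"tx":0,"ty":0,"tz":0,"ax":0,"ay":0,"az":1},
    {"tx":0,"ty":0,"tz":0,"ax":0,"ay":0,"az":1},
    {"tx":0,"ty":0,"tz":0,"ax":0,"ay":0,"az":1},
    {"tx":0,"ty":0,"tz":0,"ax":0,"ay":0,"az":1},
    {"tx":0,"ty":0,"tz":0,"ax":0,"ay":0,"az":1},
    {"tx":0,"ty":0,"tz":0,"ax":0,"ay":0,"az":1},
    {"tx":0,"ty":0,"tz":0,"ax":0,"ay":0,"az":1},
    {"tx":0,"ty":0,"tz":0,"ax":0,"ay":0,"az":1},
  ],
)

```text
time_s: 4.15
ee_pos: [0.4023, -0.1052, 0.4615]
eef_rot: [-3.141, -0.0, 1.747]
force: [0.2, -0.8, -0.3]
grip_width: 0.0007
grip_force: 0.0
```

>>> apply_moves(
  increments=[
    {"tx":0,"ty":0,"tz":0,"ax":0,"ay":0,"az":1},
    {"tx":0,"ty":0,"tz":0,"ax":0,"ay":0,"az":1},
    {"tx":0,"ty":0,"tz":0,"ax":0,"ay":0,"az":1},
    {"tx":0,"ty":0,"tz":0,"ax":0,"ay":0,"az":1},
    {"tx":0,"ty":0,"tz":0,"ax":0,"ay":0,"az":1},
    {"tx":0,"ty":0,"tz":0,"ax":0,"ay":0,"az":1},
    {"tx":0,"ty":0,"tz":0,"ax":0,"ay":0,"az":1},
    {"tx":0,"ty":0,"tz":0,"ax":0,"ay":0,"az":1},
    {"tx":0,"ty":0,"tz":0,"ax":0,"ay":0,"az":1},
    {"tx":0,"ty":0,"tz":0,"ax":0,"ay":0,"az":1},
    {"tx":0,"ty":0,"tz":0,"ax":0,"ay":0,"az":1},
    {"tx":0,"ty":0,"tz":0,"ax":0,"ay":0,"az":1},
  ],
)

```text
time_s: 5.65
ee_pos: [0.4023, -0.1052, 0.4615]
eef_rot: [-3.141, 0.0, 0.7]
force: [-0.2, -0.6, 0.5]
grip_width: 0.0004
grip_force: 0.0
```

>>> apply_moves(
  increments=[
    {"tx":0,"ty":0,"tz":0,"ax":0,"ay":0,"az":1},
    {"tx":0,"ty":0,"tz":0,"ax":0,"ay":0,"az":0.4},
    {"tx":0,"ty":0,"tz":0,"ax":0,"ay":1,"az":0},
    {"tx":0,"ty":0,"tz":0,"ax":0,"ay":1,"az":0},
    {"tx":0,"ty":0,"tz":0,"ax":0,"ay":1,"az":0},
    {"tx":0,"ty":0,"tz":0,"ax":0,"ay":1,"az":0},
    {"tx":0,"ty":0,"tz":0,"ax":0,"ay":1,"az":0},
    {"tx":0,"ty":0,"tz":0,"ax":0,"ay":1,"az":0},
  ],
)

```text
time_s: 6.65
ee_pos: [0.4023, -0.1052, 0.4616]
eef_rot: [3.141, -0.526, 0.581]
force: [-0.5, 0.6, -0.0]
grip_width: 0.0004
grip_force: 0.0
```

Run:
```python
from h import *
go((.519,-.0285,.065))
o,p,R=pose(); c=snap('wrist','w2')
T=c['T_tool_cam']; Rw=R@T[:3,:3]; tw=R@T[:3,3]+p; c['R']=Rw.T; c['t']=-Rw.T@tw; np.save('pics/w2.npy',c,allow_pickle=True)
for P in [(.519,-.0285,.035),(.460,.031,.012),(.608,.03,.193)]:
    x=c['R']@np.array(P)+c['t']; print((c['camera_matrix']@x/x[2]).round(1))
```

```text
t 6.65 tcp [ 0.4023 -0.1052  0.4616] tip [ 0.4859 -0.0504  0.2896] F [-0.5  0.6 -0. ] w 0.00039547652639096865
[[ 0.723  0.549  0.42 ]
 [ 0.475 -0.836  0.275]
 [ 0.502  0.001 -0.865]]
q [-0.42 -0.1   1.85  0.48  1.13  0.42]
shift fs [-2.617 -0.01   7.137]
[255.6 224.3   1. ]
[199.2 237.9   1. ]
[255.4  97.4   1. ]
```

View pics/w2.png

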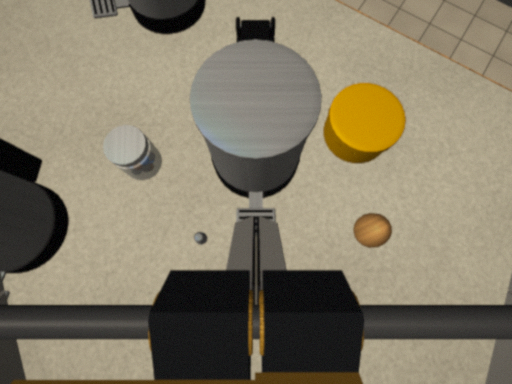

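The wrist view agrees with the positions I measured: the lid centre at (255,98), thimble (200,238) and pedal (256,212) all sit close to where they were predicted. I'll move down to about 30 mm above the pad, 4 mm inward to allow for the leaning tip.

>>> apply_moves(
  increments=[
    {"tx":-0.31,"ty":0,"tz":0.9,"ax":0,"ay":0,"az":0},
    {"tx":-0.31,"ty":0,"tz":0.9,"ax":0,"ay":0,"az":0},
    {"tx":-0.31,"ty":0,"tz":0.9,"ax":0,"ay":0,"az":0},
    {"tx":-0.31,"ty":0,"tz":0.9,"ax":0,"ay":0,"az":0},
    {"tx":-0.31,"ty":0,"tz":0.9,"ax":0,"ay":0,"az":0},
    {"tx":-0.31,"ty":0,"tz":0.9,"ax":0,"ay":0,"az":0},
    {"tx":-0.31,"ty":0,"tz":0.9,"ax":0,"ay":0,"az":0},
    {"tx":-0.31,"ty":0,"tz":0.9,"ax":0,"ay":0,"az":0},
    {"tx":0,"ty":0,"tz":0,"ax":0,"ay":0,"az":0},
  ],
)

```text
time_s: 7.82
ee_pos: [0.4386, -0.081, 0.2361]
eef_rot: [-3.138, -0.521, 0.58]
force: [-0.3, 0.5, 0.2]
grip_width: 0.0009
grip_force: 0.0
```

Run:
```python
from h import *
go((.5225,-.026,.045))
c=snap('side','s1'); cv2.imwrite('pics/s1c.png',cv2.resize(c['pixels'][130:330,160:400][:,:,::-1],(720,600),interpolation=cv2.INTER_CUBIC))
```

```text
t 7.825 tcp [ 0.4386 -0.081   0.2361] tip [ 0.521  -0.0262  0.0634] F [-0.3  0.5  0.2] w 0.00091325297524033
[[ 0.726  0.549  0.414]
 [ 0.475 -0.836  0.275]
 [ 0.498 -0.003 -0.867]]
q [-0.33  0.28  2.03  0.73  0.63  0.1 ]
shift fs [-0.266  0.022  0.556]
```

View pics/s1c.png

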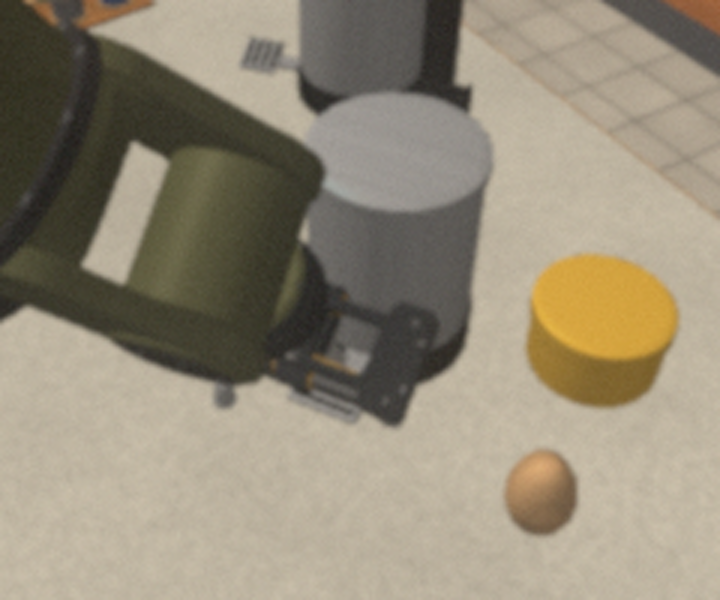

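The gripper sits over the pedal and the lid is clear of it. Next I'll go down to contact and press slowly.

>>> apply_moves(
  increments=[
    {"tx":-0.09,"ty":0,"tz":0.19,"ax":0,"ay":0,"az":0},
    {"tx":-0.09,"ty":0,"tz":0.19,"ax":0,"ay":0,"az":0},
    {"tx":-0.09,"ty":0,"tz":0.19,"ax":0,"ay":0,"az":0},
    {"tx":0,"ty":0,"tz":0,"ax":0,"ay":0,"az":0},
  ],
)

```text
time_s: 8.38
ee_pos: [0.44, -0.0804, 0.2182]
eef_rot: [-3.141, -0.523, 0.58]
force: [0.1, -0.2, 0.5]
grip_width: 0.0007
grip_force: 0.0
```

>>> apply_moves(
  increments=[
    {"tx":-0.05,"ty":0,"tz":0.087,"ax":0,"ay":0,"az":0},
    {"tx":-0.05,"ty":0,"tz":0.087,"ax":0,"ay":0,"az":0},
    {"tx":-0.05,"ty":0,"tz":0.087,"ax":0,"ay":0,"az":0},
  ],
)

```text
time_s: 8.75
ee_pos: [0.4402, -0.0805, 0.2098]
eef_rot: [3.141, -0.524, 0.581]
force: [-5.1, -1.9, 9.8]
grip_width: 0.0006
grip_force: 4.7
```

Run:
```python
from h import *
go((.5225,-.026,.012))
```

```text
t 8.75 tcp [ 0.4402 -0.0805  0.2098] tip [ 0.5236 -0.026   0.0376] F [-5.1 -1.9  9.8] w 0.0006175575134921233
[[ 0.724  0.548  0.419]
 [ 0.475 -0.836  0.274]
 [ 0.501  0.001 -0.866]]
q [-0.33  0.33  2.04  0.8   0.58  0.02]
shift fs [-0.453 -0.02   0.722]
```

Contact is where it should be, at tip height 0.038 with about 10 N. I'll keep pressing.

>>> apply_moves(
  increments=[
    {"tx":-0.045,"ty":0,"tz":0.072,"ax":0,"ay":0,"az":0},
    {"tx":-0.045,"ty":0,"tz":0.072,"ax":0,"ay":0,"az":0},
    {"tx":-0.045,"ty":0,"tz":0.072,"ax":0,"ay":0,"az":0},
    {"tx":-0.045,"ty":0,"tz":0.072,"ax":0,"ay":0,"az":0},
  ],
)

```text
time_s: 9.25
ee_pos: [0.4398, -0.0808, 0.1996]
eef_rot: [3.141, -0.524, 0.581]
force: [-4.9, -3.1, 7.7]
grip_width: 0.0005
grip_force: 4.0
```

>>> apply_moves(
  increments=[
    {"tx":-0.042,"ty":0,"tz":0.072,"ax":0,"ay":0,"az":0},
    {"tx":-0.042,"ty":0,"tz":0.072,"ax":0,"ay":0,"az":0},
    {"tx":-0.042,"ty":0,"tz":0.072,"ax":0,"ay":0,"az":0},
    {"tx":-0.042,"ty":0,"tz":0.072,"ax":0,"ay":0,"az":0},
  ],
)

```text
time_s: 9.75
ee_pos: [0.4398, -0.0809, 0.1894]
eef_rot: [3.141, -0.524, 0.58]
force: [-3.9, -2.6, 4.1]
grip_width: 0.0005
grip_force: 2.5
```

Run:
```python
from h import *
go((.5225,-.026,.012))
c=snap('side','s2'); cv2.imwrite('pics/s2c.png',cv2.resize(c['pixels'][80:330,140:400][:,:,::-1],(624,600),interpolation=cv2.INTER_CUBIC))
```

```text
t 9.75 tcp [ 0.4398 -0.0809  0.1894] tip [ 0.5231 -0.0264  0.0171] F [-3.9 -2.6  4.1] w 0.0004761637608106201
[[ 0.724  0.548  0.419]
 [ 0.475 -0.836  0.274]
 [ 0.5    0.001 -0.866]]
q [-0.33  0.38  2.05  0.86  0.54 -0.05]
shift fs [-0.093 -0.022  0.143]
```

View pics/s2c.png

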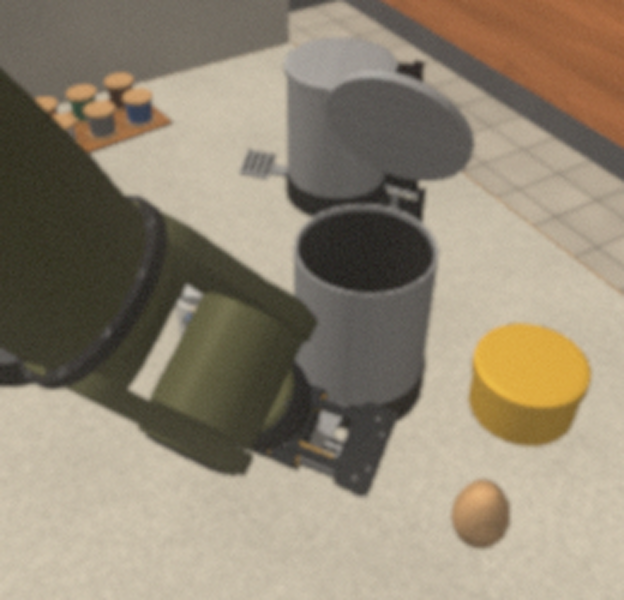

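The lid stands nearly open and the bin hasn't moved. I'll go on in 1 mm steps until the force shows the stop.

>>> apply_moves(
  increments=[
    {"tx":-0.017,"ty":0,"tz":0.029,"ax":0,"ay":0,"az":0},
    {"tx":-0.017,"ty":0,"tz":0.029,"ax":0,"ay":0,"az":0},
  ],
)

```text
time_s: 10.05
ee_pos: [0.4398, -0.0808, 0.1874]
eef_rot: [3.141, -0.524, 0.58]
force: [-0.9, -2.5, 3.4]
grip_width: 0.0005
grip_force: 2.0
```

>>> apply_moves(
  increments=[
    {"tx":-0.017,"ty":0,"tz":0.029,"ax":0,"ay":0,"az":0},
    {"tx":0,"ty":0,"tz":0,"ax":0,"ay":0,"az":0},
  ],
)

```text
time_s: 10.3
ee_pos: [0.4399, -0.0808, 0.1868]
eef_rot: [3.141, -0.525, 0.581]
force: [-6.0, -2.6, 12.1]
grip_width: 0.0004
grip_force: 6.6
```

The force rose from 3.4 to 12 N after the full travel of about 24 mm, so the pedal is at its stop. I'll hold for about 4 s.

>>> apply_moves(
  increments=[
    {"tx":0,"ty":0,"tz":0,"ax":0,"ay":0,"az":0},
    {"tx":0,"ty":0,"tz":0,"ax":0,"ay":0,"az":0},
    {"tx":0,"ty":0,"tz":0,"ax":0,"ay":0,"az":0},
    {"tx":0,"ty":0,"tz":0,"ax":0,"ay":0,"az":0},
    {"tx":0,"ty":0,"tz":0,"ax":0,"ay":0,"az":0},
    {"tx":0,"ty":0,"tz":0,"ax":0,"ay":0,"az":0},
    {"tx":0,"ty":0,"tz":0,"ax":0,"ay":0,"az":0},
    {"tx":0,"ty":0,"tz":0,"ax":0,"ay":0,"az":0},
    {"tx":0,"ty":0,"tz":0,"ax":0,"ay":0,"az":0},
    {"tx":0,"ty":0,"tz":0,"ax":0,"ay":0,"az":0},
    {"tx":0,"ty":0,"tz":0,"ax":0,"ay":0,"az":0},
    {"tx":0,"ty":0,"tz":0,"ax":0,"ay":0,"az":0},
  ],
)

```text
time_s: 11.8
ee_pos: [0.4399, -0.0808, 0.1868]
eef_rot: [3.141, -0.525, 0.581]
force: [-5.3, -2.8, 10.1]
grip_width: -0.0
grip_force: 6.4
```

Run:
```python
from h import *
c=snap('side','s3'); cv2.imwrite('pics/s3c.png',cv2.resize(c['pixels'][80:330,140:400][:,:,::-1],(624,600),interpolation=cv2.INTER_CUBIC))
```

```text
(no output)
```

View pics/s3c.png

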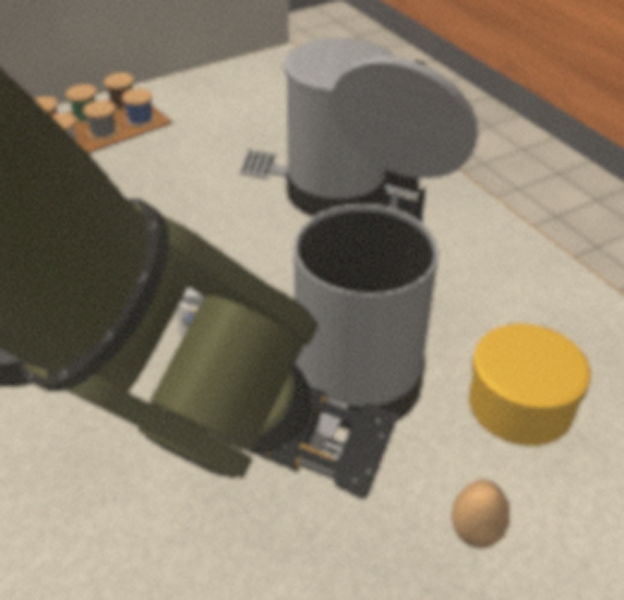

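>>> apply_moves(
  increments=[
    {"tx":0,"ty":0,"tz":0,"ax":0,"ay":0,"az":0},
    {"tx":0,"ty":0,"tz":0,"ax":0,"ay":0,"az":0},
    {"tx":0,"ty":0,"tz":0,"ax":0,"ay":0,"az":0},
    {"tx":0,"ty":0,"tz":0,"ax":0,"ay":0,"az":0},
    {"tx":0,"ty":0,"tz":0,"ax":0,"ay":0,"az":0},
    {"tx":0,"ty":0,"tz":0,"ax":0,"ay":0,"az":0},
    {"tx":0,"ty":0,"tz":0,"ax":0,"ay":0,"az":0},
    {"tx":0,"ty":0,"tz":0,"ax":0,"ay":0,"az":0},
    {"tx":0,"ty":0,"tz":0,"ax":0,"ay":0,"az":0},
    {"tx":0,"ty":0,"tz":0,"ax":0,"ay":0,"az":0},
    {"tx":0,"ty":0,"tz":0,"ax":0,"ay":0,"az":0},
    {"tx":0,"ty":0,"tz":0,"ax":0,"ay":0,"az":0},
  ],
)

```text
time_s: 13.35
ee_pos: [0.4399, -0.0808, 0.1868]
eef_rot: [3.141, -0.525, 0.581]
force: [-6.4, -1.9, 12.1]
grip_width: 0.0003
grip_force: 6.4
```

>>> apply_moves(
  increments=[
    {"tx":0,"ty":0,"tz":0,"ax":0,"ay":0,"az":0},
    {"tx":0,"ty":0,"tz":0,"ax":0,"ay":0,"az":0},
    {"tx":0,"ty":0,"tz":0,"ax":0,"ay":0,"az":0},
    {"tx":0,"ty":0,"tz":0,"ax":0,"ay":0,"az":0},
    {"tx":0,"ty":0,"tz":0,"ax":0,"ay":0,"az":0},
    {"tx":0,"ty":0,"tz":0,"ax":0,"ay":0,"az":0},
    {"tx":0,"ty":0,"tz":0,"ax":0,"ay":0,"az":0},
    {"tx":0,"ty":0,"tz":0,"ax":0,"ay":0,"az":0},
  ],
)

```text
time_s: 14.35
ee_pos: [0.4399, -0.0808, 0.1868]
eef_rot: [3.141, -0.525, 0.581]
force: [-5.7, -2.4, 12.6]
grip_width: 0.0005
grip_force: 6.4
```

The lid is fully open, has moved a little further than before, and was held for over 4 s with the bin still. Now I'll ease the pedal up at 10 mm/s.

>>> apply_moves(
  increments=[
    {"tx":0.021,"ty":0,"tz":-0.036,"ax":0,"ay":0,"az":0},
    {"tx":0.021,"ty":0,"tz":-0.036,"ax":0,"ay":0,"az":0},
    {"tx":0.021,"ty":0,"tz":-0.036,"ax":0,"ay":0,"az":0},
    {"tx":0.021,"ty":0,"tz":-0.036,"ax":0,"ay":0,"az":0},
    {"tx":0.021,"ty":0,"tz":-0.036,"ax":0,"ay":0,"az":0},
    {"tx":0.021,"ty":0,"tz":-0.036,"ax":0,"ay":0,"az":0},
    {"tx":0.021,"ty":0,"tz":-0.036,"ax":0,"ay":0,"az":0},
    {"tx":0.021,"ty":0,"tz":-0.036,"ax":0,"ay":0,"az":0},
    {"tx":0.021,"ty":0,"tz":-0.036,"ax":0,"ay":0,"az":0},
    {"tx":0.021,"ty":0,"tz":-0.036,"ax":0,"ay":0,"az":0},
    {"tx":0.021,"ty":0,"tz":-0.036,"ax":0,"ay":0,"az":0},
    {"tx":0.021,"ty":0,"tz":-0.036,"ax":0,"ay":0,"az":0},
  ],
)

```text
time_s: 15.85
ee_pos: [0.4399, -0.0806, 0.2016]
eef_rot: [3.141, -0.524, 0.58]
force: [-0.9, -2.5, 6.4]
grip_width: 0.0
grip_force: 2.9
```

>>> apply_moves(
  increments=[
    {"tx":0.021,"ty":0,"tz":-0.036,"ax":0,"ay":0,"az":0},
    {"tx":0.021,"ty":0,"tz":-0.036,"ax":0,"ay":0,"az":0},
    {"tx":0.021,"ty":0,"tz":-0.036,"ax":0,"ay":0,"az":0},
    {"tx":0.021,"ty":0,"tz":-0.036,"ax":0,"ay":0,"az":0},
    {"tx":0.021,"ty":0,"tz":-0.036,"ax":0,"ay":0,"az":0},
    {"tx":0.021,"ty":0,"tz":-0.036,"ax":0,"ay":0,"az":0},
    {"tx":0.021,"ty":0,"tz":-0.036,"ax":0,"ay":0,"az":0},
    {"tx":0.021,"ty":0,"tz":-0.036,"ax":0,"ay":0,"az":0},
    {"tx":0.021,"ty":0,"tz":-0.036,"ax":0,"ay":0,"az":0},
    {"tx":0.021,"ty":0,"tz":-0.036,"ax":0,"ay":0,"az":0},
    {"tx":0.021,"ty":0,"tz":-0.036,"ax":0,"ay":0,"az":0},
    {"tx":0.021,"ty":0,"tz":-0.036,"ax":0,"ay":0,"az":0},
  ],
)

```text
time_s: 17.35
ee_pos: [0.4397, -0.0806, 0.2162]
eef_rot: [-3.141, -0.523, 0.58]
force: [-0.1, 0.1, 0.7]
grip_width: 0.0005
grip_force: 0.0
```

The tip is off the pedal. I'll back away along the tool axis.

>>> apply_moves(
  increments=[
    {"tx":0,"ty":0,"tz":-0.4,"ax":0,"ay":0,"az":0},
    {"tx":0,"ty":0,"tz":-0.8,"ax":0,"ay":0,"az":0},
    {"tx":0,"ty":0,"tz":-0.8,"ax":0,"ay":0,"az":0},
    {"tx":0,"ty":0,"tz":-0.8,"ax":0,"ay":0,"az":0},
    {"tx":0.3,"ty":0,"tz":-0.8,"ax":0,"ay":0,"az":0},
    {"tx":0.3,"ty":0,"tz":-0.8,"ax":0,"ay":0,"az":0},
    {"tx":0.3,"ty":0,"tz":-0.8,"ax":0,"ay":0,"az":0},
    {"tx":0,"ty":0,"tz":0,"ax":0,"ay":0,"az":0},
    {"tx":0,"ty":0,"tz":0,"ax":0,"ay":0,"az":0},
  ],
)

```text
time_s: 18.48
ee_pos: [0.3938, -0.1105, 0.3644]
eef_rot: [-3.141, -0.523, 0.58]
force: [-0.2, 0.5, -0.2]
grip_width: 0.0005
grip_force: 0.0
```

Run:
```python
from h import *
c=snap('side','s4'); a=load('side0')['pixels'][150:320,200:400]; b=c['pixels'][150:320,200:400]
cv2.imwrite('pics/s4c.png',cv2.resize(np.hstack([a,b])[:,:,::-1],(800,340)))
```

```text
(no output)
```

View pics/s4c.png

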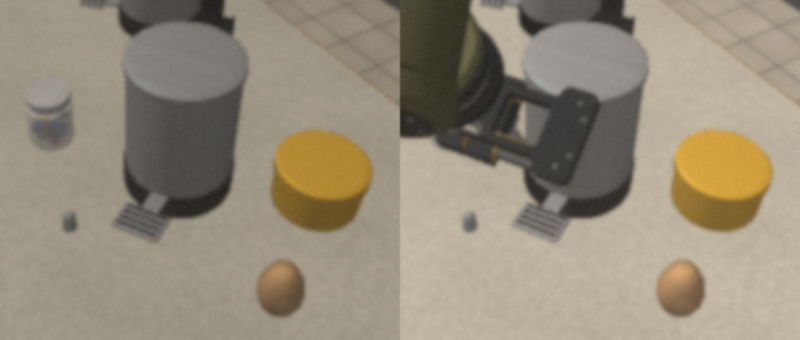

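In the before and after crops the bin, pedal, thimble, tin and egg sit at the same pixels. The lid is shut and the arm is clear.

```bash
python3 -c "from station import hand_in; print(hand_in())"
```

```text
the job is handed in; nothing more can be done
None
```

The pedal was pressed until the lid stood fully open, held there for about 4 seconds, then eased up so the lid closed gently; the arm is clear, nothing visible was shifted (the arm hid the jar in the last picture, but never went near it), and the job is handed in.

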